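# Reverse the glue row for the far side of the craft table

## Robot

A 6-joint arm with a two-finger parallel gripper is mounted at the origin on the work surface. World frame = base frame: x ahead of the robot, y to its left, z up, the work surface at z = 0. Lengths are in m, angles in degrees, forces in N, time in s.
With the tool pointing down it reaches from about 0.25 to 0.725 m from the base axis. Payload 9.7 kg.
Tool frame: the origin (TCP) lies on the centre line of the jaws, within the pads' length; the fingertips stand 14 mm ahead of it and the grasp point (between the pads) lies 5 mm behind it; z points along the fingers, y is the line along which they close (so a half turn about z gives the same grasp; the last joint's range is limited). The gripper opens to 85 mm and grips with 20 to 120 N. Pads are 22 mm wide; open, the fingers measure 114 mm over their backs; the gripper's body (76 mm by 85 mm) begins 54 mm behind the grasp point. The pads swing forward as they close: fully open they stand 13 mm farther back than shut.
Start: joints at [-73.912, 4.979, 10.078, 95.1, 0, 90], TCP at [0.152, -0.528, 0.221] pointing down, gripper open.
Joint ranges: [-179.16, 179.16], [-48.56, 103.87], [-65.8, 70.77], [-126.05, 130.52], [-82.76, 87.17], [-180, 180]. Speed limits (degrees/s): [127.2, 127.2, 147.25, 180, 180, 180].

## Interface

Orientations are given as [roll, pitch, yaw] about the fixed x, y, z axes, in that order (R = Rz(yaw) Ry(pitch) Rx(roll)).
In Python, from workcell import bot, camera, get_calibration, ticket gives the robot as it stands. The module is installed in compiled form; this text tells all that it offers.
- The arm moves only by the tool send_rows, never from a script. Its arguments are lists of equal length, an entry for each row: "linear": the shift along the tool's x, y, z in m, a list of three; "twist": the turn, a rotation vector about the tool's x, y, z in units of 10 degrees (1.0 is 10 degrees), a list of three; "gripper": the opening in per cent of the stroke, from 0 (shut) to 100 (fully open). In form: {"linear": [[x, y, z], ...], "twist": [[wx, wy, wz], ...], "gripper": [gripper, ...]}. A call has 1 to 8 rows; each row shifts and turns the commanded pose from where the row before left it, along the tool's axes as they then stand; what a row does not reach is not made up. A row lasts 1/8 s, in which the tool goes at most 62.5 mm and 10.7 degrees, less where a joint would pass 70% of its speed; a pose out of reach is approached as far as the arm can. A call with a gripper value outside its range is refused whole. The fingers move at their own pace and stop on an object; "grip_force" is the grip in N (left out, the last holds). Time passes only in rows, so rows that do not move let the fingers close. It gives the time, the measured TCP pose, the force, the opening and the grip force at its end, in the units of the state.
- bot.get_obs(): the state, without advancing time (a new reading comes with each control period).
- camera(name): name is "scene" or "top" or "wrist"; returns the picture (420x560x3 uint8, red, green, blue); there is no depth.
- get_calibration(name): a dict with "fx", "fy", "cx", "cy" (pixels), "k1" (the pictures are not rectified: a ray, as slopes to the right and down, at radius r is drawn at 1 + k1 r^2 times it, then the intrinsics apply), "origin" and "orientation" of the camera in the world; the wrist camera has in their place "hand_eye" (4x4, takes a point from camera to tool coordinates, whose origin is the TCP and whose axes are the flange's). Camera axes: x right, y down, z forward; pixel columns grow to the right and rows downward; lengths in m; the calibration is good to about 2 mm. A picture is of the moment at which its call begins: read the wrist's pose just before it. get_calibration takes no time and is no camera call.
- ticket.job_done(): hands the job in; it is judged then, once.
The state is a dict: "time": time; "q": joint angles; "qd": joint speeds; "joint_efforts": joint torques, N m; "ee_pos": TCP position; "tcp_rot": TCP orientation; "wrist_force": force on the tool from outside, world axes, zero at the start; "torque": the same for the moment, N m; "opening": finger opening in m; "grasp_force": force on a finger pad.
Only numpy, scipy, OpenCV 4.12 (cv2) and the standard library are available. Lean on these libraries where they do the work, as an engineer would, in place of code of your own. Each camera call takes 0.05 s, during which the arm holds its last target. There are 200 camera calls.

## Task

The helpers sitting opposite need the four glue bottles in mirrored order. Move the bottles from the light wooden rack to the empty dark wooden rack, one bottle per compartment, in the reverse of their present order: the one at the left end now goes to the right end, the second from the left to the second from the right, and so on. Keep every bottle upright all the way and leave each standing on the floor of its compartment; the coloured discs stay behind and show the old order.

Things in the scene. Friction and masses are not known exactly. Their poses are not given: they have to be found in the camera images.
- red_bottle: Small closed white glue bottle, 98 mm tall (all sizes in mm), with a red nozzle cap and a red label band. White round body 32 in diameter from the base up to 68; cap 27 in diameter from 68 to 80, then a cone nozzle to 98. About 60 g. Origin: centre of its base, z up along the bottle. Turned any way about its axis. At the start it stands on the red disc.
- yellow_bottle: Small closed white glue bottle, 98 mm tall (all sizes in mm), with a yellow nozzle cap and a yellow label band. White round body 32 in diameter from the base up to 68; cap 27 in diameter from 68 to 80, then a cone nozzle to 98. About 60 g. Origin: centre of its base, z up along the bottle. Turned any way about its axis. At the start it stands on the yellow disc.
- blue_bottle: Small closed white glue bottle, 98 mm tall (all sizes in mm), with a blue nozzle cap and a blue label band. White round body 32 in diameter from the base up to 68; cap 27 in diameter from 68 to 80, then a cone nozzle to 98. About 60 g. Origin: centre of its base, z up along the bottle. Turned any way about its axis. At the start it stands on the blue disc.
- green_bottle: Small closed white glue bottle, 98 mm tall (all sizes in mm), with a green nozzle cap and a green label band. White round body 32 in diameter from the base up to 68; cap 27 in diameter from 68 to 80, then a cone nozzle to 98. About 60 g. Origin: centre of its base, z up along the bottle. Turned any way about its axis. At the start it stands on the green disc.
- red_disc: Flat round red disc, 50 mm in diameter, 4 mm thick, fixed on the floor of one compartment of the old rack, under the red bottle; it stays there and shows where the red bottle stood at the start. Origin: centre of its underside.
- yellow_disc: Flat round yellow disc, 50 mm in diameter, 4 mm thick, fixed on the floor of one compartment of the old rack, under the yellow bottle; it stays there and shows where the yellow bottle stood at the start. Origin: centre of its underside.
- blue_disc: Flat round blue disc, 50 mm in diameter, 4 mm thick, fixed on the floor of one compartment of the old rack, under the blue bottle; it stays there and shows where the blue bottle stood at the start. Origin: centre of its underside.
- green_disc: Flat round green disc, 50 mm in diameter, 4 mm thick, fixed on the floor of one compartment of the old rack, under the green bottle; it stays there and shows where the green bottle stood at the start. Origin: centre of its underside.
- old_rack: Light wooden rack holding the bottles and discs at the start, 62 (x) x 245 (y) x 36 mm high, fixed; all in mm: walls, dividers and floor 5 thick. Four open compartments 52 (x) x 55 (y) inside, centred at y = -90, -30, 30, 90, x = 0; floor 5 above the origin. Origin: centre of its underside, on the table; its y points to the robot's left within 0.2 rad.
- new_rack: Dark wooden rack, empty at the start, 62 (x) x 245 (y) x 36 mm high, fixed; all in mm: walls, dividers and floor 5 thick. Four open compartments 52 (x) x 55 (y) inside, centred at y = -90, -30, 30, 90, x = 0; floor 5 above the origin. Origin: centre of its underside, on the table; its y points to the robot's left within 0.2 rad. Nearer to or farther from the robot than the old rack.

How it is judged:
By the outcome, as a careful person would: the job done as asked, in the order asked, and still so for the second after the job is handed in, with the robot touching nothing.
It also fails if it takes over 104 s, if anything falls off the work surface, if the arm or the gripper's body presses on something with over 40 N, if the wrist force passes 120 N, or if a joint passes its speed limit or range.

## Working session

There is one attempt and no reset: what is moved stays moved. The work goes in short steps, Python scripts to look and compute and a tool call to move; the robot and the scene stay as the last step left them, time stands still between calls to the robot, and variables do not carry over. Pictures are saved under pics/ and viewed, at most 14 in all, crops included, and the job is handed in when it is done.

Besides the shell and the picture viewer there is one more tool, called after ">>>" as name(argument=value, ...) on one line, values as JSON. send_rows: Moves the arm, as the interface text tells. Its arguments: {"type":"object","properties":{"linear":{"type":"array"},"twist":{"type":"array"},"gripper":{"type":"array"},"grip_force":{"type":"number"}},"required":["linear","twist","gripper"]}

```bash
mkdir -p pics; python3 - <<'E'
from workcell import bot,camera,get_calibration
import cv2
o=bot.get_obs();print({k:o[k] for k in("time","ee_pos","tcp_rot","opening","q")})
for n in("top","scene"):
    print(n,get_calibration(n)); cv2.imwrite(f"pics/{n}0.png",camera(n)[:,:,::-1])
print(get_calibration("wrist"))
E
```

```text
{'time': 0.0, 'ee_pos': array([ 0.15235492, -0.52823056,  0.22028445]), 'tcp_rot': array([-1.79924811e+02,  8.12150718e-04,  1.60894201e+01]), 'opening': 0.08522792130305239, 'q': array([-7.39106780e+01,  5.01092173e+00,  1.00344165e+01,  9.50986842e+01,
       -8.12278762e-04,  8.99999030e+01])}
top {'fx': 429.23167471954815, 'fy': 429.23167471954815, 'cx': 276.6685583083232, 'cy': 208.76403273485803, 'k1': -0.09307636538096073, 'origin': array([ 5.09052241e-01, -4.82219159e-04,  7.11100937e-01]), 'orientation': array([-174.89300898,   -2.62274199,  -90.70000031])}
scene {'fx': 447.5672552977554, 'fy': 447.5672552977554, 'cx': 279.9071685532751, 'cy': 210.69712393599042, 'k1': -0.06834415741919138, 'origin': array([ 0.86837516, -0.28656966,  0.56970717]), 'orientation': array([-143.52547061,    0.58695561,   48.28018468])}
{'fx': 326.18857669826235, 'fy': 326.18857669826235, 'cx': 276.7671594933506, 'cy': 211.6398073628641, 'k1': 0.0227591489293789, 'hand_eye': array([[ 9.87889975e-04, -9.61803976e-01, -2.73737348e-01,
         6.85164875e-02],
       [ 9.99999496e-01,  9.01301692e-04,  4.42080435e-04,
        -1.17306117e-03],
       [-1.78474785e-04, -2.73737646e-01,  9.61804382e-01,
        -1.52464529e-01],
       [ 0.00000000e+00,  0.00000000e+00,  0.00000000e+00,
         1.00000000e+00]])}
```

View pics/top0.png

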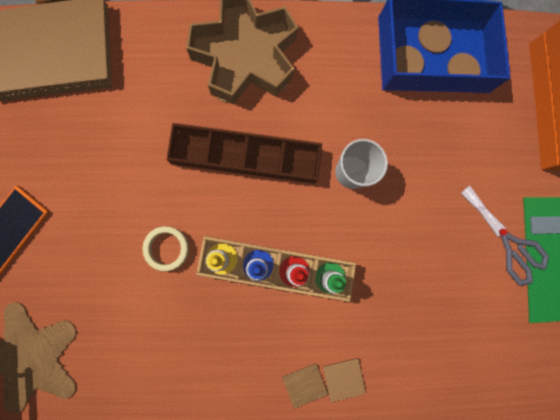

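View pics/scene0.png

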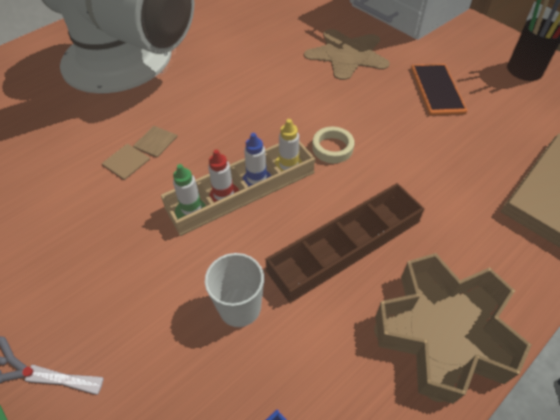

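```bash
cat >h.py <<'E'
import numpy as np,cv2
from scipy.spatial.transform import Rotation as R
from scipy.optimize import least_squares
from workcell import bot,camera,get_calibration
def cam(n,o=None):
    c=get_calibration(n)
    if n=="wrist":
        H=np.array(c["hand_eye"]);T=R.from_euler("xyz",o["tcp_rot"],degrees=True).as_matrix()
        return c,T@H[:3,:3],T@H[:3,3]+o["ee_pos"]
    return c,R.from_euler("xyz",c["orientation"],degrees=True).as_matrix(),np.array(c["origin"])
def proj(n,P,o=None):
    c,M,t=cam(n,o);p=(np.atleast_2d(P)-t)@M;s=p[:,:2]/p[:,2:]
    s=s*(1+c["k1"]*(s**2).sum(1,keepdims=True))
    return s*c["fx"]+[c["cx"],c["cy"]]
def unproj(n,uv,z,o=None):
    c,M,t=cam(n,o);d=(np.atleast_2d(uv)-[c["cx"],c["cy"]])/c["fx"];s=d.copy()
    for _ in range(20): s=d/(1+c["k1"]*(s**2).sum(1,keepdims=True))
    r=np.c_[s,np.ones(len(s))]@M.T
    return t+r*((z-t[2])/r[:,2:])
def rack(p,L):
    L=np.atleast_2d(L);a=p[2];c,s=np.cos(a),np.sin(a)
    return np.c_[p[0]+c*L[:,0]-s*L[:,1],p[1]+s*L[:,0]+c*L[:,1],L[:,2]]
C=np.array([[.031,.1225,.036],[.031,-.1225,.036],[-.031,-.1225,.036],[-.031,.1225,.036]])
def fit(n,uv,p0):
    r=least_squares(lambda p:(proj(n,rack(p,C))-uv).ravel(),p0);return r.x,r.fun
def togo(tgt,yaw):
    o=bot.get_obs();T=R.from_euler("xyz",o["tcp_rot"],degrees=True)
    D=T.inv()*R.from_euler("xyz",[180,0,yaw],degrees=True)
    return T.inv().apply(np.array(tgt)-o["ee_pos"]).round(4),(np.degrees(D.as_rotvec())/10).round(3)
E
python3 - <<'E'
from h import *
I=cv2.imread("pics/top0.png")
O,r=fit("top",np.array([[204,237],[356,264],[352,301],[197,275]]),[.4,0,-.15]);print(O,r.round(1))
N,r=fit("top",np.array([[173,124],[322,146],[318,183],[168,160]]),[.55,0,-.15]);print(N,r.round(1))
np.save("on.npy",[O,N])
print(unproj("top",[[213,261],[256,266],[296,271],[335,280]],.107))
c=cv2.resize(I[110:310,150:370],None,fx=3,fy=3,interpolation=cv2.INTER_CUBIC)
for p in(O,N): cv2.polylines(c,[((proj("top",rack(p,C))-[150,110])*3+1).astype(int)],True,(255,255,0),1)
cv2.imwrite("pics/c1.png",c)
E
```

```text
[ 0.4737402  -0.03267764 -0.18304399] [ 0.  -0.6  1.2 -1.1 -1.   0.9 -0.2  0.7]
[ 0.65892632  0.01679277 -0.15439801] [-0.1 -0.8  1.4 -0.3  0.4  0.3 -1.7  0.7]
[[ 0.49034377  0.06096523  0.107     ]
 [ 0.48269809  0.0010794   0.107     ]
 [ 0.47492357 -0.05487756  0.107     ]
 [ 0.46135975 -0.10982537  0.107     ]]
```

View pics/c1.png

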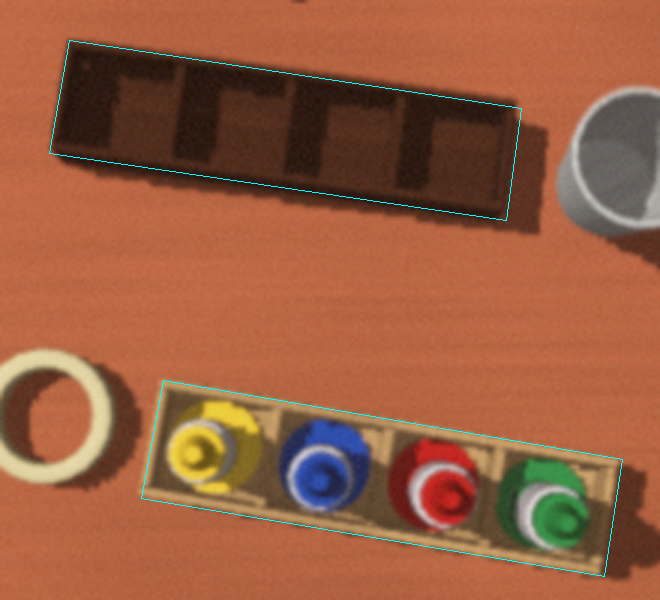

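```bash
python3 - <<'E'
from h import *
O,N=np.load("on.npy")
uv=(np.array([[195,454],[320,481],[448,497],[567,522]])-1)/3+[150,110]
B=unproj("top",uv,.107);print(B.round(4));np.save("B.npy",B)
for p in(O,N): print(rack(p,[[0,y,0] for y in(.09,.03,-.03,-.09)]).round(4))
# view pose from above
print(togo([.477,-.11,.22],90+np.degrees(O[2])))
E
```

```text
[[ 0.4903  0.0586  0.107 ]
 [ 0.4771  0.0007  0.107 ]
 [ 0.4688 -0.059   0.107 ]
 [ 0.4561 -0.1149  0.107 ]]
[[ 0.4901  0.0558  0.    ]
 [ 0.4792 -0.0032  0.    ]
 [ 0.4683 -0.0622  0.    ]
 [ 0.4574 -0.1212  0.    ]]
[[ 0.6728  0.1057  0.    ]
 [ 0.6635  0.0464  0.    ]
 [ 0.6543 -0.0129  0.    ]
 [ 0.6451 -0.0721  0.    ]]
(array([ 0.4278, -0.3119,  0.0007]), array([-6.000e-03, -4.000e-03, -6.342e+00]))
```

>>> send_rows(linear=[[0,0,0],[0,0,0],[0,0,0],[0,0,0],[0,0,0],[0,0,0],[0,0,0],[0,0,0]], twist=[[0,0,-0.906],[0,0,-0.906],[0,0,-0.906],[0,0,-0.906],[0,0,-0.906],[0,0,-0.906],[0,0,-0.906],[0,0,0]], gripper=[100,100,100,100,100,100,100,100])

```text
time: 1.1
ee_pos: [0.1524, -0.5283, 0.2206]
tcp_rot: [-180.0, -0.0, 79.4]
wrist_force: [0.2, 0.2, 0.2]
opening: 0.0856
grasp_force: 0.0
```

```bash
python3 - <<'E'
from h import *
print(togo([.5,-.03,.22],79.5),bot.get_obs()["tcp_rot"])
E
```

```text
(array([0.5536, 0.2505, 0.0009]), array([-0.002, -0.004, -0.005])) [-1.79982043e+02 -3.88272965e-02  7.94467654e+01]
```

>>> send_rows(linear=[[0.046,0.021,0],[0.046,0.021,0],[0.046,0.021,0],[0.046,0.021,0],[0.046,0.021,0],[0.046,0.021,0],[0.046,0.021,0],[0.046,0.021,0]], twist=[[0,0,0],[0,0,0],[0,0,0],[0,0,0],[0,0,0],[0,0,0],[0,0,0],[0,0,0]], gripper=[100,100,100,100,100,100,100,100])

```text
time: 2.1
ee_pos: [0.3853, -0.1957, 0.221]
tcp_rot: [180.0, 0.0, 79.3]
wrist_force: [0.9, -0.6, 0.1]
opening: 0.0854
grasp_force: 0.0
```

>>> send_rows(linear=[[0.046,0.021,0],[0.046,0.021,0],[0.046,0.021,0],[0.046,0.021,0],[0,0,0],[0,0,0]], twist=[[0,0,0],[0,0,0],[0,0,0],[0,0,0],[0,0,0],[0,0,0]], gripper=[100,100,100,100,100,100])

```text
time: 2.85
ee_pos: [0.5005, -0.0316, 0.2208]
tcp_rot: [-180.0, 0.0, 79.4]
wrist_force: [0.1, -1.1, 0.8]
opening: 0.0853
grasp_force: 0.0
```

```bash
python3 - <<'E'
from h import *
import pickle
O,N=np.load("on.npy");B=np.load("B.npy")
o=bot.get_obs();I=camera("wrist")[:,:,::-1].copy();cv2.imwrite("pics/w1_raw.png",I);pickle.dump(dict(o),open("w1.pkl","wb"))
print(o["ee_pos"],o["tcp_rot"])
for p in(O,N): cv2.polylines(I,[proj("wrist",rack(p,C),o).round().astype(int)],True,(255,255,0),1)
for u in proj("wrist",B,o): cv2.circle(I,tuple(u.round().astype(int)),3,(255,0,255),1); print(u)
cv2.imwrite("pics/w1.png",I)
E
```

```text
[ 0.50047159 -0.03161923  0.22077019] [-1.79960220e+02  1.67202123e-02  7.94097377e+01]
[244.03100229  95.65605357]
[243.20924527 172.63752592]
[248.29270168 241.38126936]
[247.28695528 299.94829932]
```

View pics/w1.png

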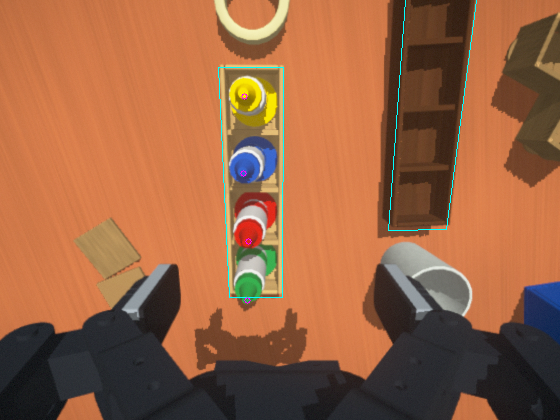

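```bash
cat >>h.py <<'E'
names=["yellow","blue","red","green"]
def plan(kind,i,z):
    O,N=np.load("on.npy");B=np.load("B.npy")
    P=B[i,:2] if kind=="pick" else rack(N,[[0,[-.09,-.03,.03,.09][i],0]])[0,:2]
    o=bot.get_obs();print(o["ee_pos"].round(4),kind,names[i],P.round(4),togo([*P,z],80.3),o["opening"])
E
python3 -c "
from h import *
plan('pick',3,.19)"
```

```text
[ 0.5003 -0.032   0.221 ] pick green [ 0.4561 -0.1149] (array([-0.0896, -0.0282,  0.031 ]), array([-0.002,  0.001, -0.091])) 0.08559105908956649
```

>>> send_rows(linear=[[-0.045,-0.014,0.015],[-0.0446,-0.0142,0.016],[0,0,0.04],[0,0,0.04],[0,0,0.03],[0,0,0.02],[0,0,0]], twist=[[0,0,-0.09],[0,0,0],[0,0,0],[0,0,0],[0,0,0],[0,0,0],[0,0,0]], gripper=[100,100,100,100,100,100,100])

```text
time: 3.78
ee_pos: [0.4558, -0.1155, 0.059]
tcp_rot: [-179.9, -0.0, 80.3]
wrist_force: [0.0, -0.1, 0.4]
opening: 0.0852
grasp_force: 0.0
```

```bash
python3 - <<'E'
from h import *
plan('pick',3,.06)
cv2.imwrite("pics/w2.png",camera("wrist")[:,:,::-1])
E
```

```text
[ 0.4558 -0.1155  0.059 ] pick green [ 0.4561 -0.1149] (array([ 0.0006,  0.0002, -0.001 ]), array([-0.012, -0.001, -0.005])) 0.08520301490807729
```

View pics/w2.png

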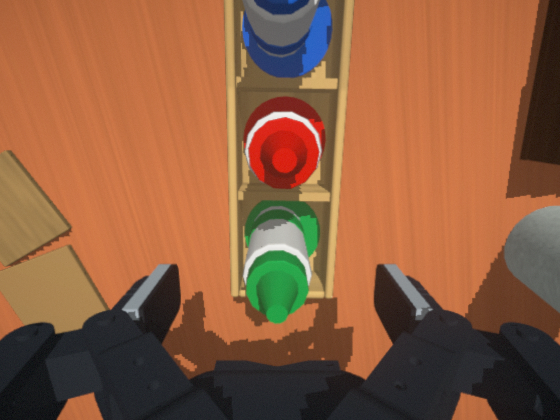

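>>> send_rows(linear=[[0,0,0],[0,0,0],[0,0,0],[0,0,0],[0,0,0],[0,0,0],[0,0,0],[0,0,0]], twist=[[0,0,0],[0,0,0],[0,0,0],[0,0,0],[0,0,0],[0,0,0],[0,0,0],[0,0,0]], gripper=[30,30,20,20,20,20,20,20], grip_force=30)

```text
time: 4.82
ee_pos: [0.4576, -0.1149, 0.0607]
tcp_rot: [179.9, 0.0, 80.4]
wrist_force: [-1.1, -1.1, 6.4]
opening: 0.03
grasp_force: 29.4
```

```bash
python3 -c "
from h import *
plan('place',3,.179)"
```

```text
[ 0.4576 -0.1149  0.0607] place green [0.6728 0.1057] (array([ 0.2534,  0.1755, -0.1182]), array([0.005, 0.001, 0.011])) 0.030009137930672242
```

>>> send_rows(linear=[[0,0,-0.015],[0,0,-0.035],[0,0,-0.035],[0,0,-0.035],[0,0,0]], twist=[[0,0,0],[0,0,0],[0,0,0],[0,0,0],[0,0,0]], gripper=[20,20,20,20,20])

```text
time: 5.45
ee_pos: [0.4585, -0.1151, 0.1834]
tcp_rot: [179.7, 0.0, 80.4]
wrist_force: [0.1, -0.5, -0.6]
opening: 0.0299
grasp_force: 29.8
```

>>> send_rows(linear=[[0.02,0.014,0],[0.042,0.029,0],[0.045,0.031,0],[0.045,0.031,0],[0.045,0.031,0],[0.036,0.025,0],[0.02,0.014,0],[0,0,0]], twist=[[0,0,0],[0,0,0],[0,0,0],[0,0,0],[0,0,0],[0,0,0],[0,0,0],[0,0,0]], gripper=[20,20,20,20,20,20,20,20])

```text
time: 6.45
ee_pos: [0.6723, 0.1067, 0.1781]
tcp_rot: [-179.9, 0.0, 80.5]
wrist_force: [-1.1, 0.4, -1.1]
opening: 0.0297
grasp_force: 29.9
```

```bash
python3 - <<'E'
from h import *
plan('place',3,.056)
O,N=np.load("on.npy")
I=np.hstack([camera("wrist"),camera("scene")])[:,:,::-1].copy()
cv2.imwrite("pics/w3.png",cv2.resize(I,(800,300),interpolation=cv2.INTER_AREA))
E
```

```text
[0.6723 0.1067 0.1781] place green [0.6728 0.1057] (array([-0.0008,  0.0009,  0.1221]), array([-0.014,  0.004,  0.021])) 0.029681134971338664
```

View pics/w3.png

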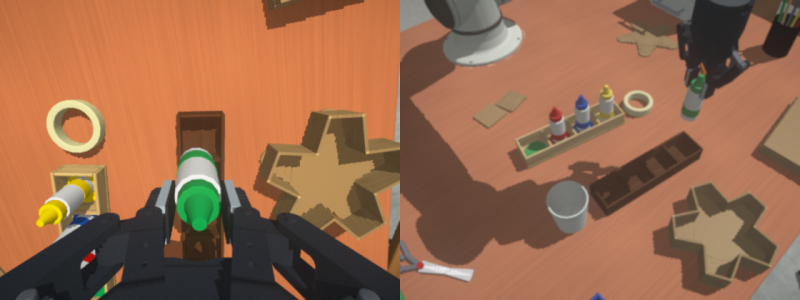

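>>> send_rows(linear=[[-0.001,0.001,0.03],[0,0,0.04],[0,0,0.03],[0,0,0.012],[0,0,0.006],[0,0,0]], twist=[[0,0,0],[0,0,0],[0,0,0],[0,0,0],[0,0,0],[0,0,0]], gripper=[20,20,20,20,20,20])

```text
time: 7.3
ee_pos: [0.6731, 0.1041, 0.063]
tcp_rot: [179.9, -0.0, 80.4]
wrist_force: [-0.2, 0.4, -0.7]
opening: 0.0299
grasp_force: 29.9
```

>>> send_rows(linear=[[0,0,0.003],[0,0,0]], twist=[[0,0,0],[0,0,0]], gripper=[20,20])

```text
time: 7.55
ee_pos: [0.6731, 0.1043, 0.0594]
tcp_rot: [180.0, -0.0, 80.4]
wrist_force: [-0.3, 0.3, -0.7]
opening: 0.0301
grasp_force: 29.9
```

>>> send_rows(linear=[[0,0,0.002],[0,0,0]], twist=[[0,0,0],[0,0,0]], gripper=[20,20])

```text
time: 7.8
ee_pos: [0.6729, 0.1043, 0.0569]
tcp_rot: [-180.0, 0.0, 80.4]
wrist_force: [0.3, 0.2, -0.9]
opening: 0.0299
grasp_force: 29.9
```

>>> send_rows(linear=[[0,0,0.001],[0,0,0]], twist=[[0,0,0],[0,0,0]], gripper=[20,20])

```text
time: 8.05
ee_pos: [0.673, 0.1044, 0.0568]
tcp_rot: [180.0, -0.0, 80.4]
wrist_force: [-1.2, -0.4, 5.2]
opening: 0.0298
grasp_force: 30.4
```

>>> send_rows(linear=[[0,0,0.001],[0,0,0]], twist=[[0,0,0],[0,0,0]], gripper=[20,20])

```text
time: 8.3
ee_pos: [0.6732, 0.1045, 0.0567]
tcp_rot: [179.9, -0.0, 80.4]
wrist_force: [-3.3, 0.8, 10.3]
opening: 0.0296
grasp_force: 30.9
```

>>> send_rows(linear=[[0,0,-0.0015],[0,0,0],[0,0,0],[0,0,0],[0,0,0],[0,0,-0.03],[0,0,-0.05],[0,0,-0.05]], twist=[[0,0,0],[0,0,0],[0,0,0],[0,0,0],[0,0,0],[0,0,0],[0,0,0],[0,0,0]], gripper=[20,40,70,100,100,100,100,100])

```text
time: 9.3
ee_pos: [0.6726, 0.1042, 0.1878]
tcp_rot: [-180.0, 0.0, 80.4]
wrist_force: [0.7, 0.5, -0.0]
opening: 0.0853
grasp_force: 0.0
```

```bash
python3 - <<'E'
from h import *
plan('pick',2,.19)
I=np.hstack([camera("wrist"),camera("scene")])[:,:,::-1].copy()
cv2.imwrite("pics/w4.png",cv2.resize(I,(800,300),interpolation=cv2.INTER_AREA))
E
```

```text
[0.6726 0.1042 0.1878] pick red [ 0.4688 -0.059 ] (array([-0.1949, -0.1737, -0.0022]), array([-0.002,  0.   ,  0.011])) 0.08529066991007442
```

View pics/w4.png

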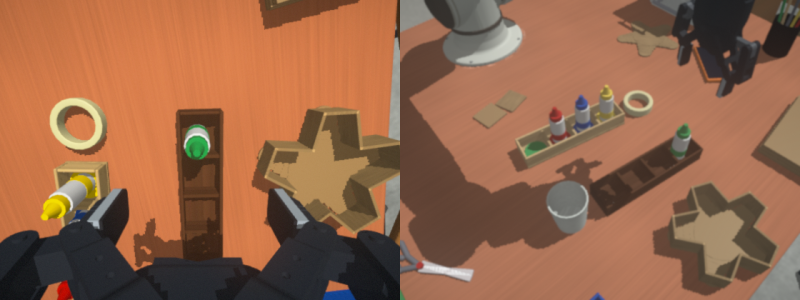

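>>> send_rows(linear=[[-0.022,-0.02,0],[-0.042,-0.037,0],[-0.042,-0.037,0],[-0.042,-0.037,0],[-0.032,-0.029,0],[-0.015,-0.014,0],[0,0,0]], twist=[[0,0,0],[0,0,0],[0,0,0],[0,0,0],[0,0,0],[0,0,0],[0,0,0]], gripper=[100,100,100,100,100,100,100])

```text
time: 10.28
ee_pos: [0.4687, -0.0595, 0.1868]
tcp_rot: [179.9, -0.0, 80.3]
wrist_force: [0.4, -0.4, -0.1]
opening: 0.0854
grasp_force: 0.0
```

```bash
python3 -c "
from h import *
plan('pick',2,.06)"
```

```text
[ 0.4687 -0.0595  0.1868] pick red [ 0.4688 -0.059 ] (array([ 5.000e-04, -1.000e-04,  1.268e-01]), array([ 0.006, -0.001,  0.003])) 0.08535698267306456
```

>>> send_rows(linear=[[0,0,0.04],[0,0,0.045],[0,0,0.03],[0,0,0.012],[0,0,0],[0,0,0],[0,0,0],[0,0,0]], twist=[[0,0,0],[0,0,0],[0,0,0],[0,0,0],[0,0,0],[0,0,0],[0,0,0],[0,0,0]], gripper=[100,100,100,100,100,30,20,20])

```text
time: 11.28
ee_pos: [0.4692, -0.0591, 0.0602]
tcp_rot: [179.9, -0.0, 80.4]
wrist_force: [0.6, 0.5, 1.0]
opening: 0.0324
grasp_force: 0.0
```

>>> send_rows(linear=[[0,0,0],[0,0,0],[0,0,0],[0,0,0],[0,0,0]], twist=[[0,0,0],[0,0,0],[0,0,0],[0,0,0],[0,0,0]], gripper=[20,20,20,20,20])

```text
time: 11.9
ee_pos: [0.4692, -0.0591, 0.0603]
tcp_rot: [179.9, -0.0, 80.4]
wrist_force: [-0.9, 1.1, 6.1]
opening: 0.03
grasp_force: 29.4
```

>>> send_rows(linear=[[0,0,-0.015],[0,0,-0.035],[0,0,-0.035],[0,0,-0.035],[0,0,0]], twist=[[0,0,0],[0,0,0],[0,0,0],[0,0,0],[0,0,0]], gripper=[20,20,20,20,20])

```text
time: 12.52
ee_pos: [0.47, -0.0592, 0.1829]
tcp_rot: [179.7, -0.0, 80.4]
wrist_force: [-0.6, 0.4, -0.6]
opening: 0.03
grasp_force: 29.8
```

```bash
python3 -c "
from h import *
plan('place',2,.18)"
```

```text
[ 0.47   -0.0592  0.1829] place red [0.6635 0.0464] (array([0.1364, 0.1732, 0.0038]), array([ 0.028, -0.001,  0.01 ])) 0.030026821102711262
```

>>> send_rows(linear=[[0.015,0.019,0],[0.028,0.036,0],[0.033,0.041,0],[0.033,0.041,0],[0.018,0.023,0],[0.0095,0.013,0],[0,0,0]], twist=[[0,0,0],[0,0,0],[0,0,0],[0,0,0],[0,0,0],[0,0,0],[0,0,0]], gripper=[20,20,20,20,20,20,20])

```text
time: 13.4
ee_pos: [0.6623, 0.0472, 0.1779]
tcp_rot: [-179.9, 0.0, 80.4]
wrist_force: [-0.0, 0.9, -1.2]
opening: 0.0301
grasp_force: 29.9
```

```bash
python3 -c "
from h import *
plan('place',2,.056)"
```

```text
[0.6623 0.0472 0.1779] place red [0.6635 0.0464] (array([-0.0004,  0.0017,  0.1219]), array([-0.012,  0.003,  0.015])) 0.030118127256256594
```

Same lowering as before, in total 0.121 to near contact (the pose reads about 2 mm low after the horizontal move).

>>> send_rows(linear=[[0,0.001,0.03],[0,0,0.04],[0,0,0.03],[0,0,0.015],[0,0,0.006],[0,0,0]], twist=[[0,0,0],[0,0,0],[0,0,0],[0,0,0],[0,0,0],[0,0,0]], gripper=[20,20,20,20,20,20])

```text
time: 14.15
ee_pos: [0.6633, 0.0465, 0.0593]
tcp_rot: [179.9, -0.0, 80.4]
wrist_force: [0.2, 0.3, 0.5]
opening: 0.0297
grasp_force: 29.9
```

>>> send_rows(linear=[[0,0,0.001],[0,0,0]], twist=[[0,0,0],[0,0,0]], gripper=[20,20])

```text
time: 14.4
ee_pos: [0.6635, 0.0466, 0.0582]
tcp_rot: [179.9, -0.0, 80.4]
wrist_force: [-0.7, 0.1, -0.4]
opening: 0.0296
grasp_force: 29.9
```

>>> send_rows(linear=[[0,0,0.0015],[0,0,0]], twist=[[0,0,0],[0,0,0]], gripper=[20,20])

```text
time: 14.65
ee_pos: [0.6634, 0.0466, 0.0565]
tcp_rot: [180.0, -0.0, 80.4]
wrist_force: [-0.1, 0.4, 2.3]
opening: 0.0303
grasp_force: 30.1
```

>>> send_rows(linear=[[0,0,0.001],[0,0,0]], twist=[[0,0,0],[0,0,0]], gripper=[20,20])

```text
time: 14.9
ee_pos: [0.6635, 0.0467, 0.0563]
tcp_rot: [179.9, -0.0, 80.4]
wrist_force: [-1.7, 0.3, 7.8]
opening: 0.0299
grasp_force: 30.7
```

Standing on the floor; release and rise.

>>> send_rows(linear=[[0,0,-0.001],[0,0,0],[0,0,0],[0,0,0],[0,0,0],[0,0,-0.03],[0,0,-0.05],[0,0,-0.05]], twist=[[0,0,0],[0,0,0],[0,0,0],[0,0,0],[0,0,0],[0,0,0],[0,0,0],[0,0,0]], gripper=[20,40,70,100,100,100,100,100])

```text
time: 15.9
ee_pos: [0.6628, 0.0466, 0.1873]
tcp_rot: [-180.0, 0.0, 80.4]
wrist_force: [0.2, 0.4, -0.4]
opening: 0.0852
grasp_force: 0.0
```

```bash
python3 -c "
from h import *
plan('pick',1,.188)"
```

```text
[0.6628 0.0466 0.1873] pick blue [0.4771 0.0007] (array([-0.0762, -0.1754, -0.0007]), array([-0.002,  0.   ,  0.011])) 0.08516452623308
```

>>> send_rows(linear=[[-0.01,-0.024,0],[-0.0185,-0.042,0],[-0.0185,-0.042,0],[-0.0185,-0.042,0],[-0.0105,-0.025,0],[0,0,0],[0,0,0]], twist=[[0,0,0],[0,0,0],[0,0,0],[0,0,0],[0,0,0],[0,0,0],[0,0,0]], gripper=[100,100,100,100,100,100,100])

```text
time: 16.77
ee_pos: [0.4785, 0.0009, 0.1862]
tcp_rot: [180.0, -0.0, 80.4]
wrist_force: [0.8, 0.5, -0.3]
opening: 0.0854
grasp_force: 0.0
```

```bash
python3 - <<'E'
from h import *
plan('pick',1,.06)
I=np.hstack([camera("wrist"),camera("scene")])[:,:,::-1].copy()
cv2.imwrite("pics/w5.png",cv2.resize(I,(800,300),interpolation=cv2.INTER_AREA))
E
```

```text
[0.4785 0.0009 0.1862] pick blue [0.4771 0.0007] (array([-0.0005, -0.0014,  0.1262]), array([ 0.005, -0.001,  0.01 ])) 0.08539466263671074
```

View pics/w5.png

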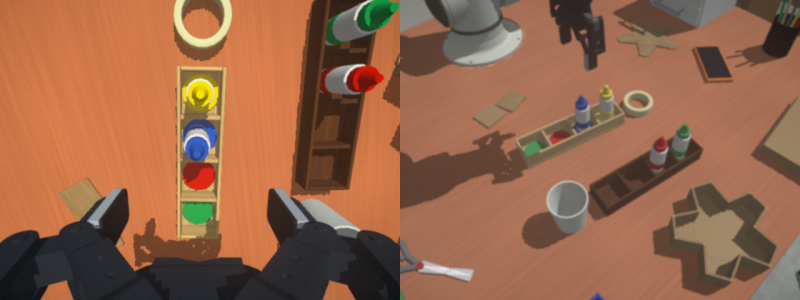

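Green and red stand in the two left compartments of the dark rack; blue (tip about 196,150) and yellow remain.

>>> send_rows(linear=[[0,-0.001,0.04],[0,0,0.045],[0,0,0.03],[0,0,0.0115],[0,0,0],[0,0,0],[0,0,0],[0,0,0]], twist=[[0,0,0],[0,0,0],[0,0,0],[0,0,0],[0,0,0],[0,0,0],[0,0,0],[0,0,0]], gripper=[100,100,100,100,100,30,20,20])

```text
time: 17.88
ee_pos: [0.4773, 0.001, 0.0601]
tcp_rot: [179.9, -0.0, 80.4]
wrist_force: [-0.3, -0.5, -0.2]
opening: 0.0322
grasp_force: 0.3
```

>>> send_rows(linear=[[0,0,0],[0,0,0],[0,0,0],[0,0,0],[0,0,0]], twist=[[0,0,0],[0,0,0],[0,0,0],[0,0,0],[0,0,0]], gripper=[20,20,20,20,20])

```text
time: 18.5
ee_pos: [0.4774, 0.001, 0.0603]
tcp_rot: [179.9, -0.0, 80.4]
wrist_force: [-1.5, -0.6, 5.6]
opening: 0.0301
grasp_force: 29.4
```

>>> send_rows(linear=[[0,0,-0.015],[0,0,-0.035],[0,0,-0.035],[0,0,-0.035],[0,0,0]], twist=[[0,0,0],[0,0,0],[0,0,0],[0,0,0],[0,0,0]], gripper=[20,20,20,20,20])

```text
time: 19.12
ee_pos: [0.4781, 0.001, 0.1829]
tcp_rot: [179.7, -0.0, 80.4]
wrist_force: [0.3, -0.2, -1.3]
opening: 0.0298
grasp_force: 29.8
```

```bash
python3 -c "
from h import *
plan('place',1,.18)"
```

```text
[0.4781 0.001  0.1829] place blue [ 0.6543 -0.0129] (array([0.0157, 0.1761, 0.0037]), array([ 0.027, -0.005,  0.011])) 0.029792513087900888
```

>>> send_rows(linear=[[0.002,0.02,0],[0.003,0.036,0],[0.004,0.041,0],[0.004,0.041,0],[0.002,0.025,0],[0.001,0.014,0],[0,0,0]], twist=[[0,0,0],[0,0,0],[0,0,0],[0,0,0],[0,0,0],[0,0,0],[0,0,0]], gripper=[20,20,20,20,20,20,20])

```text
time: 20.0
ee_pos: [0.6542, -0.0128, 0.178]
tcp_rot: [-179.9, 0.0, 80.4]
wrist_force: [0.5, -0.6, -0.2]
opening: 0.0298
grasp_force: 29.9
```

```bash
python3 -c "
from h import *
plan('place',1,.056)"
```

```text
[ 0.6542 -0.0128  0.178 ] place blue [ 0.6543 -0.0129] (array([0.    , 0.0004, 0.122 ]), array([-0.012,  0.002,  0.01 ])) 0.0297665609428157
```

>>> send_rows(linear=[[0,0,0.03],[0,0,0.04],[0,0,0.03],[0,0,0.015],[0,0,0.007],[0,0,0]], twist=[[0,0,0],[0,0,0],[0,0,0],[0,0,0],[0,0,0],[0,0,0]], gripper=[20,20,20,20,20,20])

```text
time: 20.75
ee_pos: [0.6542, -0.0127, 0.0581]
tcp_rot: [180.0, -0.0, 80.4]
wrist_force: [0.3, -0.6, -1.0]
opening: 0.0296
grasp_force: 29.9
```

>>> send_rows(linear=[[0,0,0.0015],[0,0,0]], twist=[[0,0,0],[0,0,0]], gripper=[20,20])

```text
time: 21.0
ee_pos: [0.6544, -0.0128, 0.0567]
tcp_rot: [179.9, -0.0, 80.4]
wrist_force: [-0.5, 0.5, -0.7]
opening: 0.03
grasp_force: 29.9
```

>>> send_rows(linear=[[0,0,0.001],[0,0,0]], twist=[[0,0,0],[0,0,0]], gripper=[20,20])

```text
time: 21.25
ee_pos: [0.6547, -0.0128, 0.0564]
tcp_rot: [179.9, -0.0, 80.4]
wrist_force: [-0.5, 1.1, 4.8]
opening: 0.0302
grasp_force: 30.5
```

Contact (4.8 N). Release and go for yellow.

>>> send_rows(linear=[[0,0,-0.0005],[0,0,0],[0,0,0],[0,0,0],[0,0,0],[0,0,-0.03],[0,0,-0.05],[0,0,-0.05]], twist=[[0,0,0],[0,0,0],[0,0,0],[0,0,0],[0,0,0],[0,0,0],[0,0,0],[0,0,0]], gripper=[20,40,70,100,100,100,100,100])

```text
time: 22.25
ee_pos: [0.6538, -0.0128, 0.1867]
tcp_rot: [-180.0, 0.0, 80.4]
wrist_force: [0.5, 0.1, -0.2]
opening: 0.0852
grasp_force: 0.0
```

```bash
python3 -c "
from h import *
plan('pick',0,.187)"
```

```text
[ 0.6538 -0.0128  0.1867] pick yellow [0.4903 0.0586] (array([ 0.0432, -0.1731, -0.0002]), array([-0.002,  0.   ,  0.011])) 0.08516558132765573
```

>>> send_rows(linear=[[0.005,-0.022,0],[0.011,-0.042,0],[0.011,-0.042,0],[0.01,-0.042,0],[0.006,-0.0255,0],[0,0,0],[0,0,0]], twist=[[0,0,0],[0,0,0],[0,0,0],[0,0,0],[0,0,0],[0,0,0],[0,0,0]], gripper=[100,100,100,100,100,100,100])

```text
time: 23.12
ee_pos: [0.4907, 0.0585, 0.1857]
tcp_rot: [180.0, -0.0, 80.4]
wrist_force: [0.6, 0.2, 0.7]
opening: 0.0854
grasp_force: 0.0
```

```bash
python3 -c "
from h import *
plan('pick',0,.06)"
```

```text
[0.4907 0.0585 0.1857] pick yellow [0.4903 0.0586] (array([ 1.000e-04, -5.000e-04,  1.257e-01]), array([ 0.004, -0.001,  0.011])) 0.08540201809079566
```

>>> send_rows(linear=[[0,0,0.04],[0,0,0.045],[0,0,0.03],[0,0,0.011],[0,0,0],[0,0,0],[0,0,0],[0,0,0]], twist=[[0,0,0],[0,0,0],[0,0,0],[0,0,0],[0,0,0],[0,0,0],[0,0,0],[0,0,0]], gripper=[100,100,100,100,100,30,20,20])

```text
time: 24.12
ee_pos: [0.4906, 0.0586, 0.0602]
tcp_rot: [179.9, -0.0, 80.4]
wrist_force: [0.8, -0.2, -0.3]
opening: 0.0321
grasp_force: 0.0
```

>>> send_rows(linear=[[0,0,0],[0,0,0],[0,0,0],[0,0,0],[0,0,0]], twist=[[0,0,0],[0,0,0],[0,0,0],[0,0,0],[0,0,0]], gripper=[20,20,20,20,20])

```text
time: 24.75
ee_pos: [0.4907, 0.0586, 0.0604]
tcp_rot: [179.9, -0.0, 80.4]
wrist_force: [-0.0, -0.8, 7.1]
opening: 0.0296
grasp_force: 29.3
```

>>> send_rows(linear=[[0,0,-0.015],[0,0,-0.035],[0,0,-0.035],[0,0,-0.035],[0,0,0]], twist=[[0,0,0],[0,0,0],[0,0,0],[0,0,0],[0,0,0]], gripper=[20,20,20,20,20])

```text
time: 25.38
ee_pos: [0.4913, 0.0587, 0.183]
tcp_rot: [179.7, -0.1, 80.4]
wrist_force: [0.1, 0.1, -1.3]
opening: 0.0299
grasp_force: 29.9
```

```bash
python3 -c "
from h import *
plan('place',0,.18)"
```

```text
[0.4913 0.0587 0.183 ] place yellow [ 0.6451 -0.0721] (array([-0.1034,  0.1734,  0.0036]), array([ 0.027, -0.008,  0.011])) 0.02987598029422091
```

>>> send_rows(linear=[[-0.011,0.019,0],[-0.021,0.036,0],[-0.024,0.04,0],[-0.024,0.04,0],[-0.015,0.025,0],[-0.008,0.0135,0],[0,0,0]], twist=[[0,0,0],[0,0,0],[0,0,0],[0,0,0],[0,0,0],[0,0,0],[0,0,0]], gripper=[20,20,20,20,20,20,20])

```text
time: 26.25
ee_pos: [0.6444, -0.0734, 0.1772]
tcp_rot: [-179.8, 0.0, 80.3]
wrist_force: [0.3, 0.6, -0.8]
opening: 0.0299
grasp_force: 29.9
```

```bash
python3 - <<'E'
from h import *
plan('place',0,.056)
I=np.hstack([camera("wrist"),camera("scene")])[:,:,::-1].copy()
cv2.imwrite("pics/w6.png",cv2.resize(I,(800,300),interpolation=cv2.INTER_AREA))
E
```

```text
[ 0.6444 -0.0734  0.1772] place yellow [ 0.6451 -0.0721] (array([0.0014, 0.0008, 0.1212]), array([-0.017,  0.002,  0.002])) 0.02994110395940767
```

View pics/w6.png

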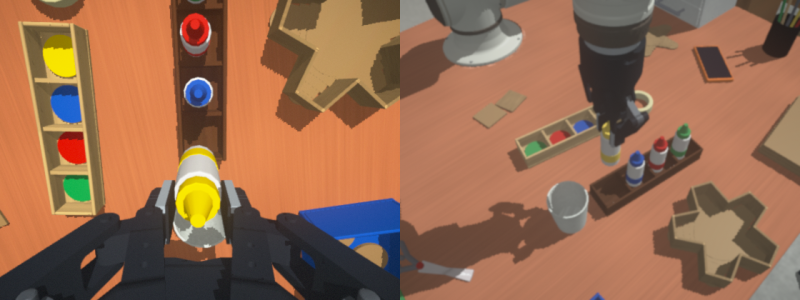

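```bash
python3 - <<'E'
from h import *
for z in(.06,.08,.09,.1,.11,.12): print(z,unproj("top",[[363.5,162],[341,162]],z)[:,:2].round(3).tolist(),unproj("scene",[[236,277]],z)[0,:2].round(3))
E
```

```text
0.06 [[0.639, -0.168], [0.639, -0.132]] [ 0.625 -0.152]
0.08 [[0.635, -0.163], [0.635, -0.128]] [ 0.634 -0.157]
0.09 [[0.633, -0.16], [0.633, -0.126]] [ 0.639 -0.16 ]
0.1 [[0.631, -0.157], [0.631, -0.124]] [ 0.644 -0.162]
0.11 [[0.629, -0.155], [0.629, -0.122]] [ 0.649 -0.165]
0.12 [[0.627, -0.152], [0.627, -0.12]] [ 0.653 -0.168]
```

>>> send_rows(linear=[[0.0015,0.001,0.03],[0,0,0.04],[0,0,0.03],[0,0,0.015],[0,0,0.006],[0,0,0]], twist=[[0,0,0],[0,0,0],[0,0,0],[0,0,0],[0,0,0],[0,0,0]], gripper=[20,20,20,20,20,20])

```text
time: 27.1
ee_pos: [0.6456, -0.0705, 0.0593]
tcp_rot: [179.9, -0.0, 80.4]
wrist_force: [0.1, -0.2, -0.3]
opening: 0.0299
grasp_force: 29.9
```

>>> send_rows(linear=[[0,0,0.0015],[0,0,0]], twist=[[0,0,0],[0,0,0]], gripper=[20,20])

```text
time: 27.35
ee_pos: [0.6457, -0.0706, 0.0577]
tcp_rot: [179.9, -0.0, 80.4]
wrist_force: [-0.1, 0.4, -1.3]
opening: 0.0299
grasp_force: 29.9
```

>>> send_rows(linear=[[0,0,0.001],[0,0,0]], twist=[[0,0,0],[0,0,0]], gripper=[20,20])

```text
time: 27.6
ee_pos: [0.6456, -0.0706, 0.0565]
tcp_rot: [180.0, -0.0, 80.4]
wrist_force: [-0.2, -0.2, 2.0]
opening: 0.03
grasp_force: 30.2
```

Contact; release, rise and move back out of the way.

>>> send_rows(linear=[[0,0,0],[0,0,0],[0,0,0],[0,0,0],[0,0,0],[0,0,-0.03],[0,0,-0.05],[0,0,-0.05]], twist=[[0,0,0],[0,0,0],[0,0,0],[0,0,0],[0,0,0],[0,0,0],[0,0,0],[0,0,0]], gripper=[20,40,70,100,100,100,100,100])

```text
time: 28.6
ee_pos: [0.645, -0.0706, 0.1872]
tcp_rot: [-180.0, 0.0, 80.4]
wrist_force: [0.3, -0.1, 0.2]
opening: 0.0854
grasp_force: 0.0
```

>>> send_rows(linear=[[0,-0.03,-0.02],[0,-0.05,0],[0,-0.05,0],[0,-0.05,0],[0,-0.05,0],[0,-0.03,0],[0,0,0],[0,0,0]], twist=[[0,0,0],[0,0,0],[0,0,0],[0,0,0],[0,0,0],[0,0,0],[0,0,0],[0,0,0]], gripper=[100,100,100,100,100,100,100,100])

```text
time: 29.6
ee_pos: [0.3896, -0.0273, 0.2062]
tcp_rot: [179.9, -0.0, 80.4]
wrist_force: [0.2, 0.8, -0.8]
opening: 0.0855
grasp_force: 0.0
```

```bash
python3 - <<'E'
from h import *
I=np.hstack([camera("top")[90:330,130:400],camera("scene")[90:330,150:420]])[:,:,::-1].copy()
cv2.imwrite("pics/f.png",cv2.resize(I,(800,356),interpolation=cv2.INTER_CUBIC))
E
```

```text
(no output)
```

View pics/f.png

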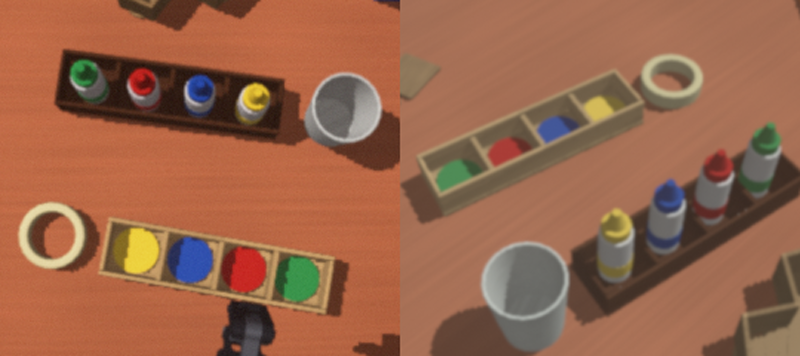

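The dark rack now holds green, red, blue and yellow from left to right, all upright, and the discs (yellow, blue, red, green) stayed in the light rack.

```bash
python3 -c "
from workcell import ticket
print(ticket.job_done())"
```

```text
the job is handed in; nothing more can be done
None
```

The job is handed in: the four bottles stand upright in the dark rack in reversed order (green, red, blue, yellow from left to right), finished at about 30 s of the 104 s limit; no verdict was shown.

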